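# Thread the guide shaft through the bearing blocks of an alignment fixture

### The arm

A 6-joint arm with a two-finger parallel gripper is mounted at the origin on the work surface. World frame = base frame: x ahead of the robot, y to its left, z up, the work surface at z = 0. Lengths are in m, angles in rad, forces in N, time in s.
With the tool pointing down it reaches from about 0.4 to 0.925 m from the base axis. Payload 3.4 kg.
Tool frame: the origin (TCP) lies midway between the tips of the shut fingers; the grasp point (between the pads) lies grasp_offset behind it (grasp_offset is the distance from the TCP to the grasp point, in m); z points along the fingers, y is the line along which they close (so a half turn about z gives the same grasp; the last joint's range is limited). The gripper opens to 85 mm and grips with 20 to 120 N. Pads are 22 mm wide; open, the fingers measure 114 mm over their backs; the gripper's body (76 mm by 85 mm) begins 54 mm behind the grasp point. The pads swing forward as they close: fully open they stand 13 mm farther back than shut.
Start: joints at [1.165, 0.307, 1.506, -0, 1.328, -0.073], TCP at [0.188, 0.543, 0.202] pointing down, gripper open.
Joint ranges: [-3.12, 3.12], [-1.05, 2.28], [0.14, 2.33], [-1.42, 4.57], [0.1, 2.73], [-2.68, 2.68]. Speed limits (rad/s): [2.57, 2.57, 3.14, 3.14, 3.14, 3.14].

### API

Orientations are given as a rotation vector (axis times angle).
In Python, from station import observe, read_camera, sign_off, grasp_offset gives the robot as it stands.
- The arm moves only by the tool step_arm, never from a script. Its argument "increments" is a list of rows, each a list of 7 numbers: the shift along the world's x, y, z in mm, then the turn, a rotation vector about the world's x, y, z in rad, then the gripper's target within -1 to 1 (fully open at 1, half-way at 0, shut at -1). In form: [[tx, ty, tz, wx, wy, wz, claw], ...]. A call has 1 to 12 rows; each row is the pose to reach, as a shift and turn from the pose commanded when the call began; what a row does not reach only later rows make up. A row lasts 1/10 s, in which the tool goes at most 50 mm and 8.59 degrees, less where a joint would pass 70% of its speed; a pose out of reach is approached as far as the arm can. A call with a gripper value outside its range is refused whole. The fingers move at their own pace and stop on an object; "newtons" is the grip in N (left out, the last holds). Time passes only in rows, so rows that repeat a pose let the fingers close. It gives the time, the measured TCP pose, the force, the opening and the grip force at its end, in the units of the state.
- observe(): the state, without advancing time (a new reading comes with each control period).
- read_camera(name): name is "scene" or "top" or "wrist"; returns a dict with "pixels" (384x512x3 uint8, red, green, blue), "z_map" (384x512 float32, m along the optical axis (not along the pixel's ray), 0 where there is no reading), "vfov" (degrees; the focal length in pixels is half the picture's height over the tangent of half this angle, whatever the lens; pixels are square), "cx", "cy" (the principal point, pixels), "dist" ([k1, k2, p1, p2, k3] as OpenCV has them; the pictures are not rectified), "eye" and "attitude" of the camera in the world. Camera axes: x right, y up, looking along -z (the intrinsics and any distortion apply to the point x, -y, -z); pixel columns grow to the right and rows downward; lengths in m; the calibration is good to about 2 mm. A picture is of the moment at which its call begins.
- sign_off(): hands the job in; it is judged then, once.
The state is a dict: "t": time; "qpos": joint angles; "qd": joint speeds; "effort": joint torques, N m; "tool_pos": TCP position; "tool_rot": TCP orientation; "ft_force": force on the tool from outside, world axes, zero at the start; "torque": the same for the moment, N m; "opening": finger opening in m; "grasp_force": force on a finger pad.
Only numpy, scipy, OpenCV 4.12 (cv2) and the standard library are available. Lean on these libraries where they do the work, as an engineer would, in place of code of your own. Each camera call takes 0.05 s, during which the arm holds its last target. There are 200 camera calls.

### The job

Lift the guide shaft off its V-blocks and thread it, nose first, through both bearing blocks of the alignment fixture until its collar sits fully home against the first block, then let go of it. The bearings are delicate: find the bores with a light touch and slide the shaft in gently, never pressing or knocking the fixture harder than 2.5 kg of force, and leave the other things on the bench where they are.

Things in the scene. Friction and masses are not known exactly. Their poses are not given: they have to be found in the camera images.
- shaft: Guide shaft, about 0.15 kg, lying level. Origin on its axis, mid-handle, 58.5 above the table at the start; +x to the nose, roughly to the robot's right. Blue handle 50 long (x -25 to 25), 20 wide (y), 30 high (z -17 to 13), hanging clear: pinch it across its width, about 50 N. Dark collar 28 diameter, x 25 to 33; steel shaft 12 diameter, x 33 to 150; nose tapers to 10 diameter at x 153.
- collar (a point): Centre of the collar's front face on the shaft's axis (33 mm ahead of the shaft's origin): the face that seats against the first bearing block.
- tip (a point): End of the shaft's nose on its axis (153 mm ahead of the shaft's origin, 120 mm ahead of the collar's face).
- stand: Fixed stand with the two black V-blocks that carry the shaft at the start. Base plate 120 x 56 x 10; V-blocks 20 thick (x), 50 wide, tops at z 62.5, centred at x -37.5 and 37.5. Origin under the middle of the plate; +x is the way the shaft's nose points; the shaft's origin starts at x -87.5, y 0, z 58.5.
- fixture: Base plate 130 x 90 x 10 fixed to the table, origin under its middle. On it, unmeasured, a carriage with two grey bearing blocks, each 18 thick (x), 60 wide, tops at z 80, nominally at x -45 to -27 and 27 to 45, with aligned 14.5 diameter through bores (brass-ringed rims), axis at z 60, roughly along x; the shaft enters towards +x. The carriage is clamped off nominal: see mouth.
- mouth (a point): Point fixed to the base plate at x -45, y 0, z 60 in the fixture's frame, same axes: nominal bore mouth in the entry face. Differently each time, the rigidly clamped carriage is shifted up to 9 mm either way along y and its blocks together turned up to 0.08 rad (yaw) either way about the middle of the first block (9 mm past the mouth). Height is true. Find both bores by feel or by looking.
- objective: Bystander: black lens objective standing upright, 44 diameter, 66 high; origin under its middle.
- mount_ring: Bystander: dark steel ring, 80 outside diameter, 22 high; origin under its middle.
- glass_plate: Bystander: green glass plate 100 x 80 x 8 lying flat; origin under its middle.
- key_pot: Bystander: empty red cup, 64 diameter, 60 high; origin under its middle.
Mind the look-alikes: they are no part of the job. Of the things like the shaft, leave any that is yellow; of the rest the larger one is meant. Leave any pink look-alike of the fixture alone.

How it is judged:
By the outcome, as a careful person would: the job done as asked, in the order asked, and still so for the second after the job is handed in, with the robot touching nothing.
It also fails if it takes over 64 s, if anything falls off the work surface, if the arm or the gripper's body presses on something with over 40 N, if the wrist force passes 120 N, or if a joint passes its speed limit or range.

## Working session

There is one attempt and no reset: what is moved stays moved. The work goes in short steps, Python scripts to look and compute and a tool call to move; the robot and the scene stay as the last step left them, time stands still between calls to the robot, and variables do not carry over. Pictures are saved under pics/ and viewed, at most 10 in all, crops included, and the job is handed in when it is done.

Besides the shell and the picture viewer there is one more tool, called after "Request:" as name([rows], argument=value, ...), one row to a line, values as JSON. step_arm: Moves the arm, as the interface text tells. Its arguments: {"type":"object","properties":{"increments":{"type":"array","items":{"type":"array","items":{"type":"number"}}},"newtons":{"type":"number"}},"required":["increments"]}

```bash
mkdir -p pics; ls; cat > h.py <<'E'
import numpy as np, cv2, pickle
from station import observe, read_camera, sign_off, grasp_offset
from scipy.spatial.transform import Rotation as R
def att(c):
    a=np.array(c["attitude"],float)
    return a if a.shape==(3,3) else R.from_rotvec(a).as_matrix()
def K(c):
    f=192/np.tan(np.radians(c["vfov"])/2)
    return np.array([[f,0,c["cx"]],[0,f,c["cy"]],[0,0,1.]])
def rays(c,uv):
    p=cv2.undistortPoints(np.array(uv,float).reshape(-1,1,2),K(c),np.array(c["dist"],float)).reshape(-1,2)
    return np.c_[p[:,0],-p[:,1],-np.ones(len(p))]@att(c).T
def onplane(c,uv,z):
    d=rays(c,uv); e=np.array(c["eye"]); return e+d*((z-e[2])/d[:,2])[:,None]
def bydepth(c,uv):
    uv=np.array(uv); z=c["z_map"][uv[:,1].astype(int),uv[:,0].astype(int)]
    return np.array(c["eye"])+rays(c,uv)*z[:,None]
def proj(c,P):
    q=(np.atleast_2d(P)-np.array(c["eye"]))@att(c)
    q=q*[1,-1,-1]
    return cv2.projectPoints(q.reshape(-1,1,3),np.zeros(3),np.zeros(3),K(c),np.array(c["dist"],float))[0].reshape(-1,2)
def snap(n,f):
    c=read_camera(n); pickle.dump(c,open(f"pics/{f}.pkl","wb")); cv2.imwrite(f"pics/{f}.png",c["pixels"][:,:,::-1]); return c
E
python3 - <<'E'
from h import *
print(grasp_offset, observe())
for n in("top","scene"):
    c=snap(n,n+"0"); print(n,c["eye"],c["attitude"],c["vfov"],c["cx"],c["cy"],c["dist"])
E
```

```text
pics
0.0187 {'t': 0.0, 'qpos': array([ 1.16452201e+00,  3.07561856e-01,  1.50765324e+00, -2.00310817e-05,
        1.32837594e+00, -7.35354814e-02]), 'qd': array([-4.90234243e-05,  7.05250276e-04, -7.27963028e-04,  6.71642764e-04,
       -4.42861114e-04,  6.70765146e-04]), 'effort': array([ 5.86197784e-04, -4.57557678e+01, -2.51917005e+01, -1.73834710e-04,
        1.32202930e-02,  1.45697948e-05]), 'tool_pos': array([0.18757143, 0.5427653 , 0.20089506]), 'tool_rot': array([-5.20173919e-01, -3.09776525e+00,  3.05595603e-03]), 'ft_force': array([-0.13915397, -0.39542538,  0.62059986]), 'torque': array([-0.01870942, -0.00353502, -0.01305715]), 'grasp_force': 0.0, 'opening': 0.08545763800723485}
top [0.34731404 0.03646804 1.22305195] [ 0.13539043 -0.16950505 -1.55046881] 42.34312855452123 258.5503582788178 197.78775633073218 [-0.07849236  0.          0.          0.          0.        ]
scene [ 1.24943008 -0.80669278  0.75314761] [0.95170775 0.35169714 0.60598667] 43.877635392514605 260.68708608119357 198.4963042924323 [-0.1135031  0.         0.         0.         0.       ]
```

View pics/top0.png

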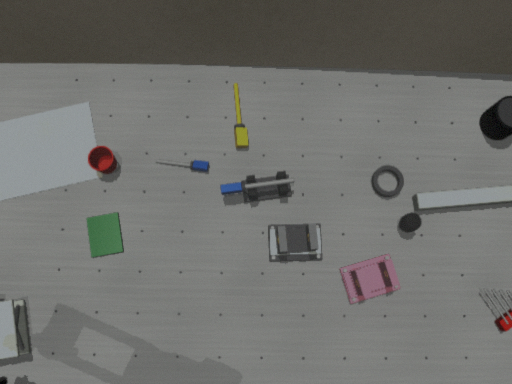

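View pics/scene0.png

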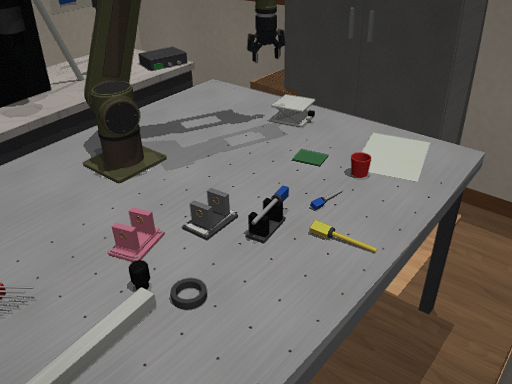

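The top view shows the blue handle at about (231,188) with the nose at about (293,182), and the fixture at about (295,242) with blocks at about (283,238) and (311,237). The small blue tool at (200,166), the yellow one at (241,137) and the pink fixture at (370,279) are decoys.

```bash
python3 - <<'E'
from h import *
c=pickle.load(open("pics/top0.pkl","rb"))
def blob(hsv,lo,hi,box):
    m=cv2.inRange(hsv,lo,hi); k=np.zeros_like(m); x0,y0,x1,y1=box; k[y0:y1,x0:x1]=m[y0:y1,x0:x1]; return k
hsv=cv2.cvtColor(c["pixels"],cv2.COLOR_RGB2HSV)
m=blob(hsv,(105,120,60),(130,255,255),(215,175,248,200))
r=cv2.minAreaRect(cv2.findNonZero(m)); print("handle px",r)
h=onplane(c,[r[0]],.0715)[0]; print("handle",h)
print("nose",onplane(c,[(293,182)],.0645))
# height map
uv=np.stack(np.meshgrid(np.arange(512),np.arange(384)),-1).reshape(-1,2)
P=bydepth(c,uv).reshape(384,512,3)
s=P[220:265,262:328]; 
q=s[(s[...,2]>.072)&(s[...,2]<.09)]; print(len(q)); rr=cv2.minAreaRect((q[:,:2]*1000).astype(np.float32)); print("block tops rect mm",rr)
b=s[(s[...,2]>.005)]; print("fixture rect", cv2.minAreaRect((b[:,:2]*1000).astype(np.float32)))
s=P[165:205,215:300]; q=s[(s[...,2]>.045)&(s[...,2]<.075)]; print("shaft rect",cv2.minAreaRect((q[:,:2]*1000).astype(np.float32)),q[:,2].max())
print("table z",np.median(P[300:320,250:300,2]))
for n,px in dict(cup=(102,159),ring=(388,181),obj=(410,222),glass=(105,235),pink=(370,279)).items(): print(n,onplane(c,[px],.03)[0])
im=c["pixels"][150:275,205:340,::-1]; cv2.imwrite("pics/t1.png",cv2.resize(im,None,fx=5,fy=4.5,interpolation=cv2.INTER_CUBIC))
E
```

```text
handle px ((230.8499755859375, 187.4499969482422), (7.9195966720581055, 20.223257064819336), 81.8698959350586)
handle [0.59833327 0.07889524 0.0715    ]
nose [[ 0.61590273 -0.06966623  0.0645    ]]
418
block tops rect mm ((482.0864562988281, -78.82726287841797), (60.81100082397461, 90.67559051513672), 5.400057315826416)
fixture rect ((460.73480224609375, -41.530181884765625), (133.94146728515625, 240.52357482910156), 26.371795654296875)
shaft rect ((609.990234375, 16.019309997558594), (51.579307556152344, 177.9254913330078), 8.833624839782715) 0.0749593699644302
table z -0.00022172182329993628
cup [0.6745077  0.40372571 0.03      ]
ring [ 0.63095341 -0.31111371  0.03      ]
obj [ 0.52819804 -0.36242651  0.03      ]
glass [0.48446449 0.38234766 0.03      ]
pink [ 0.38831404 -0.25850366  0.03      ]
```

Request:
step_arm([
  [412,-464,70,0,0,-1.121,1],
  [412,-464,70,0,0,-1.121,1],
  [412,-464,70,0,0,-1.121,1],
  [412,-464,70,0,0,-1.121,1],
  [412,-464,70,0,0,-1.121,1],
  [412,-464,70,0,0,-1.121,1],
  [412,-464,70,0,0,-1.121,1],
  [412,-464,70,0,0,-1.121,1],
  [412,-464,70,0,0,-1.121,1],
  [412,-464,70,0,0,-1.121,1],
  [412,-464,70,0,0,-1.121,1],
  [412,-464,70,0,0,-1.121,1],
])

```text
t: 1.3
tool_pos: [0.5845, 0.0958, 0.2689]
tool_rot: [-2.088, -2.347, 0.001]
ft_force: [0.9, 1.0, 0.1]
opening: 0.0853
grasp_force: 0.0
```

Request:
step_arm([
  [0,0,0,0,0,0,1],
  [0,0,0,0,0,0,1],
  [0,0,0,0,0,0,1],
  [0,0,0,0,0,0,1],
  [0,0,0,0,0,0,1],
  [0,0,0,0,0,0,1],
])

```text
t: 1.9
tool_pos: [0.5831, 0.0986, 0.2692]
tool_rot: [-2.086, -2.349, -0.0]
ft_force: [-0.1, -0.4, 0.7]
opening: 0.0855
grasp_force: 0.0
```

```bash
python3 - <<'E'
from h import *
c=snap("wrist","w0"); print(c["eye"],c["attitude"],c["vfov"],c["dist"],observe()["qpos"])
a=att(c); print(a)
E
```

```text
[0.57311455 0.17666321 0.43973081] [-0.31217494 -0.01682287  0.1160779 ] 71.87995890032612 [-0.04724872  0.          0.          0.          0.        ] [ 9.58145212e-02  2.87617565e-01  1.36331529e+00  4.29235507e-05
  1.49051570e+00 -2.25815770e-02]
[[ 0.99318497 -0.11133673 -0.0344638 ]
 [ 0.11653991  0.94504847  0.30545349]
 [-0.00143823 -0.30738822  0.95158311]]
```

View pics/w0.png

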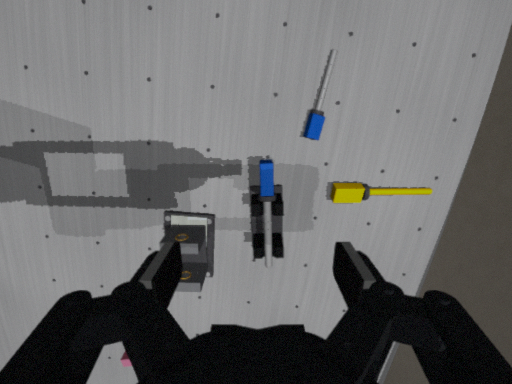

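The wrist view shows the handle at about (266,178), the shaft tip near (268,265), and the fixture's two brass rims at about (181,238) and (185,275).

```bash
cat > meas.py <<'E'
from h import *
import sys
f=sys.argv[1]
c=pickle.load(open(f"pics/{f}.pkl","rb"))
uv=np.stack(np.meshgrid(np.arange(512),np.arange(384)),-1).reshape(-1,2)
P=bydepth(c,uv).reshape(384,512,3); hsv=cv2.cvtColor(c["pixels"],cv2.COLOR_RGB2HSV)
X,Y,Z=P[...,0],P[...,1],P[...,2]
reg=lambda x0,x1,y0,y1:(X>x0)&(X<x1)&(Y>y0)&(Y<y1)
def rect(m,t):
    q=(P[m][:,:2]*1000).astype(np.float32); print(t,len(q),cv2.minAreaRect(q) if len(q)>4 else None,"medz",np.median(Z[m]) if len(q) else 0)
blue=(cv2.inRange(hsv,(105,120,40),(130,255,255))>0)
rect(blue&reg(.54,.66,.02,.14)&(Z>.066),"handle top")
sh=reg(.55,.68,-.1,.05)&(Z>.0605)&(Z<.07)&(hsv[...,1]<90)
q=P[sh]; 
if len(q)>9:
    mu=q.mean(0); d=np.linalg.svd(q-mu)[2][0]; d*=-np.sign(d[1]); s=(q-mu)@d; print("shaft",mu,d,np.degrees(np.arctan2(d[1],d[0])),"tip",mu+d*s.max(),len(q))
tops=reg(.4,.56,-.16,0.01)&(Z>.074)&(Z<.086); rect(tops,"tops both")
n,l,st,ce=cv2.connectedComponentsWithStats(tops.astype(np.uint8))
for i in range(1,n):
    if st[i,4]>60: rect(l==i,f"top{i} px{ce[i]}")
brass=(cv2.inRange(hsv,(8,90,60),(30,255,255))>0)&reg(.4,.56,-.16,0.02)
n,l,st,ce=cv2.connectedComponentsWithStats(brass.astype(np.uint8))
for i in range(1,n):
    if st[i,4]>8: print("brass",st[i],ce[i],"pt60",onplane(c,[ce[i]],.06)[0],"depth",np.median(P[l==i],0))
E
python3 meas.py w0
```

```text
handle top 439 ((597.7913818359375, 78.19035339355469), (19.045825958251953, 50.15053176879883), 7.341762542724609) medz 0.0696637421282203
shaft [ 0.61015863 -0.0056103   0.06206694] [ 0.15246011 -0.98825132 -0.01073499] -81.22996991246451 tip [ 0.62026362 -0.07111115  0.06135543] 615
tops both 494 ((479.8271179199219, -79.30828857421875), (60.45635986328125, 90.57166290283203), 6.364750385284424) medz 0.07819859513844982
top2 px[189.07981221 247.62910798] 213 ((490.9942626953125, -41.630821228027344), (29.99517822265625, 18.280231475830078), 6.7012715339660645) medz 0.07828463380351502
top3 px[188.57854406 286.10727969] 261 ((491.1883850097656, -113.56275177001953), (42.27241516113281, 19.906686782836914), 6.480221271514893) medz 0.07815070253182865
brass [175 234  14   7  44] [181.5        237.43181818] pt60 [ 0.47516541 -0.03470827  0.06      ] depth [ 0.47409619 -0.03468998  0.05946802]
brass [180 271  11   9  45] [185.68888889 275.33333333] pt60 [ 0.48389717 -0.10576338  0.06      ] depth [ 0.48393903 -0.10513191  0.06085525]
```

Request:
step_arm([
  [15,-20,-40,0,0,0.02,1],
  [15,-20,-90,0,0,0.02,1],
  [15,-20,-140,0,0,0.02,1],
  [15,-20,-180,0,0,0.02,1],
  [15,-20,-210,0,0,0.02,1],
  [15,-20,-230,0,0,0.02,1],
  [15,-20,-230,0,0,0.02,1],
  [15,-20,-230,0,0,0.02,1],
  [15,-20,-230,0,0,0.02,1],
  [15,-20,-230,0,0,0.02,1],
])

```text
t: 2.95
tool_pos: [0.6002, 0.0778, 0.0409]
tool_rot: [2.062, 2.367, 0.004]
ft_force: [-0.5, 0.1, 1.1]
opening: 0.0856
grasp_force: 0.0
```

```bash
python3 - <<'E'
from h import *
c=snap("wrist","w1"); print(observe()["tool_pos"],observe()["tool_rot"])
E
python3 meas.py w1
```

```text
[0.59999787 0.07777869 0.04074111] [2.06251814 2.36672232 0.00347437]
handle top 2440 ((598.0501708984375, 78.21745300292969), (19.916446685791016, 51.01229476928711), 8.91830825805664) medz 0.06967042038520493
shaft [0.60482323 0.02885687 0.06226301] [-0.99910809 -0.04032674  0.01252137] -177.6886398381784 tip [0.58037866 0.02787022 0.06256937] 1189
tops both 395 ((498.3328857421875, -39.9433708190918), (19.377010345458984, 17.316720962524414), 89.7882080078125) medz 0.07802988031260646
top1 px[ 99.90379747 374.57468354] 395 ((498.3328857421875, -39.9433708190918), (19.377010345458984, 17.316720962524414), 89.7882080078125) medz 0.07802988031260646
```

View pics/w1.png

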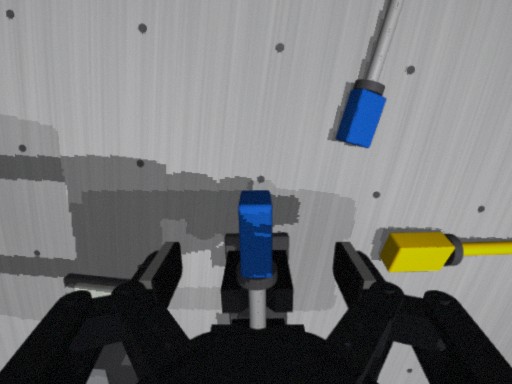

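The fingers straddle the handle, at about (256,235), centred in the view. I'll close on it.

Request:
step_arm([
  [-2,0,-2,0,0,0.01,0.5],
  [-2,0,-2,0,0,0.01,0],
  [-2,0,-2,0,0,0.01,-0.5],
  [-2,0,-2,0,0,0.01,-0.8],
  [-2,0,-2,0,0,0.01,-1],
  [-2,0,-2,0,0,0.01,-1],
  [-2,0,-2,0,0,0.01,-1],
  [-2,0,-2,0,0,0.01,-1],
  [-2,0,-2,0,0,0.01,-1],
  [-2,0,-2,0,0,0.01,-1],
], newtons=50)

```text
t: 4.0
tool_pos: [0.5975, 0.0777, 0.0373]
tool_rot: [2.052, 2.378, 0.001]
ft_force: [2.9, 0.5, 1.3]
opening: 0.0176
grasp_force: 48.8
```

Request:
step_arm([
  [0,0,5,0,0,0,-1],
  [0,0,15,0,0,0,-1],
  [0,0,35,0,0,0,-1],
  [0,0,55,0,0,0,-1],
  [-5,10,60,0,0,0,-1],
  [-25,30,60,0,0,0,-1],
  [-50,50,60,0,0,0,-1],
  [-80,64,60,0,0,-0.01,-1],
  [-110,64,60,0,0,-0.02,-1],
  [-135,64,60,0,0,-0.03,-1],
  [-143,64,60,0,0,-0.03,-1],
  [-143,64,60,0,0,-0.03,-1],
])

```text
t: 5.2
tool_pos: [0.4518, 0.1418, 0.0969]
tool_rot: [-2.086, -2.348, 0.002]
ft_force: [0.1, 0.4, -0.9]
opening: 0.0175
grasp_force: 48.9
```

Request:
step_arm([
  [0,0,0,0,0,0,-1],
  [0,0,0,0,0,0,-1],
  [0,0,0,0,0,0,-1],
])

```text
t: 5.5
tool_pos: [0.4552, 0.1416, 0.0971]
tool_rot: [2.088, 2.346, 0.001]
ft_force: [0.5, -0.9, -1.0]
opening: 0.0177
grasp_force: 48.9
```

```bash
python3 - <<'E'
from h import *
c=snap("wrist","w2"); o=observe(); print(o["tool_pos"],o["tool_rot"],o["ft_force"],o["torque"],o["opening"])
c=snap("top","top2")
E
python3 meas.py w2; python3 meas.py top2
```

```text
[0.45490688 0.1415756  0.09700376] [2.08815655e+00 2.34672382e+00 6.76697766e-04] [ 0.63361616  0.10260268 -1.40483114] [ 0.13354989 -0.0167348   0.0028715 ] 0.01774919243887468
handle top 0 None medz 0
shaft [ 0.60372218 -0.02960169  0.06074647] [-0.30920481 -0.95099499  0.00095431] -108.01132376045845 tip [ 0.59926335 -0.04331533  0.06076023] 14
tops both 0 None medz 0
handle top 0 None medz 0
shaft [ 0.61404551 -0.00874186  0.06327665] [ 0.16355185 -0.98653217 -0.00225235] -80.58685724666947 tip [ 0.62155592 -0.0540441   0.06317322] 162
tops both 412 ((481.8486022949219, -78.9446029663086), (60.36598205566406, 90.8861083984375), 5.691544532775879) medz 0.07987411263223199
top1 px[312.7826087  235.57971014] 207 ((485.29986572265625, -114.44313049316406), (60.444671630859375, 19.07431983947754), 4.910030841827393) medz 0.0797739066553036
top2 px[282.00487805 238.53658537] 205 ((477.9693298339844, -42.83802032470703), (59.80080795288086, 18.237581253051758), 5.662447929382324) medz 0.07995957176412727
```

View pics/w2.png

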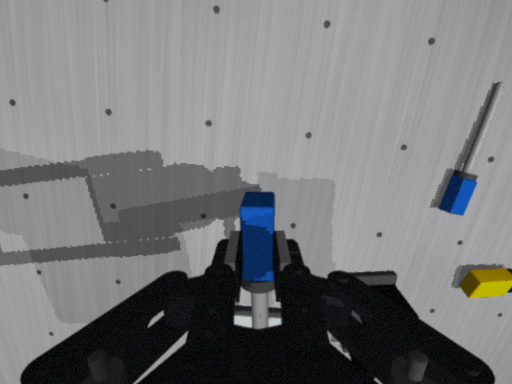

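The wrist view shows the handle held squarely between the pads at about (258,235), but the gripper hides the nose. I'll measure the shaft against the blocks in the top and scene views.

```bash
cat > rel.py <<'E'
from h import *
import sys
zax=float(sys.argv[1]) # shaft axis height
for n in("top","scene"):
    c=snap(n,n+"_"+sys.argv[2])
    uv=np.stack(np.meshgrid(np.arange(512),np.arange(384)),-1).reshape(-1,2)
    P=bydepth(c,uv).reshape(384,512,3); X,Y,Z=P[...,0],P[...,1],P[...,2]
    m=(X>.42)&(X<.51)&(Y>-.16)&(Y<.107)&(abs(Z-zax)<.0095)
    m=m&(Y>-.028) if zax<.09 else m
    k,l,st,ce=cv2.connectedComponentsWithStats(m.astype(np.uint8)); i=1+np.argmax(st[1:,4]); m=l==i
    q=P[m]; mu=q.mean(0); d=np.linalg.svd(q-mu)[2][0]; d*=-np.sign(d[1]); s=(q-mu)@d
    print(n,"shaft n",len(q),"mu",mu.round(4),"yaw",np.degrees(np.arctan2(d[1],d[0])).round(2),"pitch",np.degrees(np.arcsin(d[2])).round(2),"ends",(mu+d*s.min()).round(4),(mu+d*s.max()).round(4),"x@y=0.03:",(mu+d*(.03-mu[1])/d[1]).round(4))
    # band-wise midpoints across the shaft from top mask
    hsv=cv2.cvtColor(c["pixels"],cv2.COLOR_RGB2HSV)
    t=(X>.43)&(X<.53)&(Y>-.14)&(Y<-.02)&(Z>.073)&(Z<.087)
    k,l,st,ce=cv2.connectedComponentsWithStats(t.astype(np.uint8))
    for i in range(1,k):
        if st[i,4]>80:
            r=cv2.minAreaRect((P[l==i][:,:2]*1000).astype(np.float32)); print("  top",r,np.median(Z[l==i]).round(4))
    b=(cv2.inRange(hsv,(8,90,60),(30,255,255))>0)&(X>.43)&(X<.53)&(Y>-.14)&(Y<0)
    k,l,st,ce=cv2.connectedComponentsWithStats(b.astype(np.uint8))
    for i in range(1,k):
        if st[i,4]>5: print("  brass",st[i],np.median(P[l==i],0).round(4))
E
python3 rel.py .118 a
python3 - <<'E'
import cv2
a=cv2.imread("pics/top_a.png")[195:275,225:325]; b=cv2.imread("pics/scene_a.png")[170:250,170:300]
a=cv2.resize(a,(480,384),interpolation=cv2.INTER_CUBIC);b=cv2.resize(b,(624,384),interpolation=cv2.INTER_CUBIC)
import numpy as np
cv2.imwrite("pics/v3.png",cv2.resize(np.hstack([a,b]),(800,278)))
E
```

```text
top shaft n 252 mu [0.4692 0.0443 0.1214] yaw -82.5 pitch -0.5 ends [0.4623 0.0962 0.1219] [ 0.4761 -0.0081  0.121 ] x@y=0.03: [0.471  0.03   0.1213]
  top ((485.38604736328125, -114.67093658447266), (59.612545013427734, 18.790555953979492), 5.807797431945801) 0.0797
  top ((478.1836242675781, -42.749725341796875), (59.84933853149414, 18.543825149536133), 5.70456075668335) 0.0802
scene shaft n 138 mu [0.4704 0.0433 0.1205] yaw -82.41 pitch -1.05 ends [0.4618 0.1076 0.1217] [ 0.4777 -0.0116  0.1195] x@y=0.03: [0.4722 0.03   0.1203]
  top ((477.09368896484375, -46.36004638671875), (62.45439147949219, 24.109455108642578), 6.544201374053955) 0.0794
  top ((483.7603454589844, -117.54357147216797), (62.414119720458984, 20.50782012939453), 5.886831283569336) 0.0797
  brass [213 197   6   7  16] [ 0.48   -0.0538  0.0616]
  brass [196 210   6   7  15] [ 0.4889 -0.1243  0.065 ]
```

View pics/v3.png

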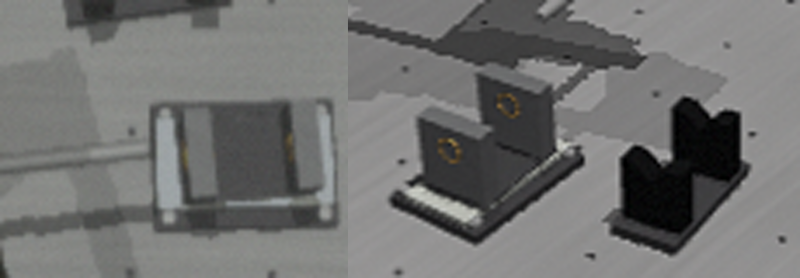

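The left crop (top view) shows the shaft ending just short of the fixture, roughly in line, with the entry-side brass rim at mid-width of the block. The right crop (scene) shows both exit-side rims. The nose seems to droop slightly, so I'll check that against the resting shaft.

```bash
cat > fit.py <<'E'
from h import *
def shaft(c,box,zax,tol=.0095):
    uv=np.stack(np.meshgrid(np.arange(512),np.arange(384)),-1).reshape(-1,2)
    P=bydepth(c,uv).reshape(384,512,3); X,Y,Z=P[...,0],P[...,1],P[...,2]
    m=(X>box[0])&(X<box[1])&(Y>box[2])&(Y<box[3])&(abs(Z-zax)<tol); q=P[m]
    a=np.polyfit(q[:,1],q[:,0],1); b=np.polyfit(q[:,1],q[:,2],1)
    return len(q),"yaw off -90:",np.degrees(np.arctan(-a[0])).round(2),"nose-up deg",np.degrees(np.arctan(-b[0])).round(2),"ymean",q[:,1].mean().round(4),"x",q[:,0].mean().round(4),"z",q[:,2].mean().round(4)
if __name__=="__main__":
    for n in("top","scene"):
        c0=pickle.load(open(f"pics/{n}0.pkl","rb")); ca=pickle.load(open(f"pics/{n}_a.pkl","rb"))
        # rest: gap between V-blocks (stand x -27..27 => 60.5..114.5 ahead of origin) 
        print(n,"rest",shaft(c0,(.59,.63,-.03,.013),.0585))
        print(n,"held",shaft(ca,(.44,.50,-.006,.095),.118,.012))
E
python3 fit.py
```

```text
top rest (87, 'yaw off -90:', np.float64(9.19), 'nose-up deg', np.float64(-2.4), 'ymean', np.float64(-0.0084), 'x', np.float64(0.613), 'z', np.float64(0.0627))
top held (243, 'yaw off -90:', np.float64(7.59), 'nose-up deg', np.float64(-0.33), 'ymean', np.float64(0.045), 'x', np.float64(0.4691), 'z', np.float64(0.1215))
scene rest (60, 'yaw off -90:', np.float64(10.58), 'nose-up deg', np.float64(-0.58), 'ymean', np.float64(-0.0082), 'x', np.float64(0.6138), 'z', np.float64(0.0624))
scene held (111, 'yaw off -90:', np.float64(7.37), 'nose-up deg', np.float64(-0.57), 'ymean', np.float64(0.0439), 'x', np.float64(0.4707), 'z', np.float64(0.1206))
```

Request:
step_arm([
  [1,0,-15,-0.005,0,-0.011,-1],
  [2,0,-30,-0.01,-0.001,-0.022,-1],
  [2,0,-45,-0.01,-0.001,-0.022,-1],
  [2,0,-55,-0.01,-0.001,-0.022,-1],
  [2,0,-58,-0.01,-0.001,-0.022,-1],
  [2,0,-58,-0.01,-0.001,-0.022,-1],
  [2,0,-58,-0.01,-0.001,-0.022,-1],
  [2,0,-58,-0.01,-0.001,-0.022,-1],
])

```text
t: 6.5
tool_pos: [0.4564, 0.1418, 0.0397]
tool_rot: [2.108, 2.318, -0.009]
ft_force: [-0.1, -0.4, -2.2]
opening: 0.0178
grasp_force: 48.9
```

```bash
python3 - <<'E'
from fit import *
from h import *
o=observe(); print(o["tool_pos"],o["tool_rot"],o["ft_force"],o["torque"])
cs={n:snap(n,n+"_b") for n in("top","scene")}
for n,c in cs.items():
    print(n,shaft(c,(.44,.50,-.006,.095),.060,.0115), shaft(c,(.44,.50,-.03,.03),.060,.0115))
    uv=np.stack(np.meshgrid(np.arange(512),np.arange(384)),-1).reshape(-1,2)
    P=bydepth(c,uv).reshape(384,512,3); X,Y,Z=P[...,0],P[...,1],P[...,2]
    for y0,y1 in((-.056,-.03),(-.13,-.10)):
        q=P[(X>.42)&(X<.54)&(Y>y0)&(Y<y1)&(Z>.076)&(Z<.084)]; a=np.polyfit(q[:,0],q[:,1],1)
        print("  block mean",q.mean(0).round(4),"rect",cv2.minAreaRect((q[:,:2]*1000).astype(np.float32)),"yaw",np.degrees(np.arctan(a[0])).round(2))
a=cv2.imread("pics/top_b.png")[205:265,225:325]; b=cv2.imread("pics/scene_b.png")[165:255,180:300]
a=cv2.resize(a,(800,480),interpolation=cv2.INTER_CUBIC)
cv2.imwrite("pics/v4.png",a)
E
```

```text
[0.45640013 0.14176053 0.03969182] [ 2.10797162  2.31826461 -0.00876044] [-0.12069868 -0.35030644 -2.23970058] [0.12412579 0.04169212 0.04256357]
top (221, 'yaw off -90:', np.float64(6.36), 'nose-up deg', np.float64(0.16), 'ymean', np.float64(0.0452), 'x', np.float64(0.4688), 'z', np.float64(0.0656)) (83, 'yaw off -90:', np.float64(7.11), 'nose-up deg', np.float64(-1.95), 'ymean', np.float64(0.0108), 'x', np.float64(0.4726), 'z', np.float64(0.0655))
  block mean [ 0.4776 -0.0428  0.0802] rect ((478.08416748046875, -42.86015319824219), (60.00713348388672, 18.17141342163086), 5.726004600524902) yaw 5.09
  block mean [ 0.4861 -0.1145  0.0798] rect ((485.60626220703125, -114.61053466796875), (60.16508102416992, 18.316390991210938), 5.724747180938721) yaw 6.41
scene (106, 'yaw off -90:', np.float64(6.42), 'nose-up deg', np.float64(-0.24), 'ymean', np.float64(0.0428), 'x', np.float64(0.4704), 'z', np.float64(0.0642)) (53, 'yaw off -90:', np.float64(4.46), 'nose-up deg', np.float64(-0.51), 'ymean', np.float64(0.0082), 'x', np.float64(0.4739), 'z', np.float64(0.064))
  block mean [ 0.4795 -0.0457  0.0796] rect ((476.409912109375, -45.29490661621094), (63.876319885253906, 22.37177276611328), 3.1308014392852783) yaw 2.93
  block mean [ 0.4853 -0.1184  0.0798] rect ((483.695068359375, -118.23490905761719), (61.303016662597656, 24.041994094848633), 7.119071006774902) yaw 4.92
```

View pics/v4.png

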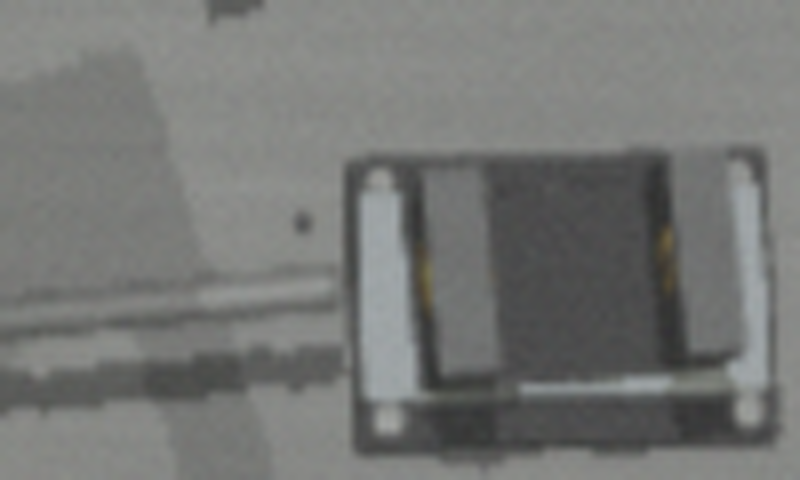

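In the top view the shaft's line from (200,297) to (330,287) extends to the first rim at about (425,282) and the second at about (665,260). The alignment looks good, so I'll approach gently.

Request:
step_arm([
  [0.3,-3,-0.4,0,0,-0.002,-1],
  [0.7,-7,-0.8,0,0,-0.004,-1],
  [1.2,-11,-0.8,0,0,-0.004,-1],
  [1.6,-15,-0.8,0,0,-0.004,-1],
  [2.0,-18,-0.8,0,0,-0.004,-1],
  [2.0,-19,-0.8,0,0,-0.004,-1],
  [2.1,-20,-0.8,0,0,-0.004,-1],
  [2.1,-20,-0.8,0,0,-0.004,-1],
])

```text
t: 7.4
tool_pos: [0.4579, 0.1216, 0.0383]
tool_rot: [2.113, 2.315, -0.011]
ft_force: [-0.1, -0.4, -1.8]
opening: 0.0177
grasp_force: 48.9
```

Request:
step_arm([
  [0.1,-1,0,0,0,0,-1],
  [0.2,-2,0,0,0,0,-1],
  [0.3,-3,0,0,0,0,-1],
  [0.4,-4,0,0,0,0,-1],
  [0.4,-4,0,0,0,0,-1],
])

```text
t: 7.9
tool_pos: [0.4582, 0.1175, 0.0383]
tool_rot: [2.113, 2.315, -0.011]
ft_force: [0.9, 0.2, -1.7]
opening: 0.0178
grasp_force: 48.9
```

Request:
step_arm([
  [0.1,-1,0,0,0,0,-1],
  [0.2,-2,0,0,0,0,-1],
  [0.3,-3,0,0,0,0,-1],
  [0.3,-3,0,0,0,0,-1],
])

```text
t: 8.3
tool_pos: [0.4586, 0.1145, 0.0383]
tool_rot: [2.113, 2.314, -0.011]
ft_force: [-0.1, -0.5, -1.2]
opening: 0.0177
grasp_force: 48.9
```

Request:
step_arm([
  [0.2,-1,0.2,0,0,0,-1],
  [0.4,-2,0.4,0,0,0,-1],
  [0.6,-3,0.4,0,0,0,-1],
  [0.7,-4,0.4,0,0,0,-1],
  [0.7,-4,0.4,0,0,0,-1],
])

```text
t: 8.8
tool_pos: [0.4592, 0.1105, 0.0387]
tool_rot: [2.113, 2.315, -0.011]
ft_force: [-0.7, 0.2, -1.8]
opening: 0.0179
grasp_force: 48.9
```

```bash
python3 - <<'E'
from fit import *
o=observe(); print(o["tool_pos"],o["ft_force"],o["torque"])
cs={n:snap(n,n+"_c") for n in("top","scene")}
for n,c in cs.items(): print(n,shaft(c,(.44,.50,-.026,.07),.060,.0115))
a=cv2.resize(cv2.imread("pics/top_c.png")[205:265,245:325],(480,360),interpolation=cv2.INTER_CUBIC); b=cv2.resize(cv2.imread("pics/scene_c.png")[180:240,180:250],(320,360),interpolation=cv2.INTER_CUBIC)
cv2.imwrite("pics/v5.png",np.hstack([a,b]))
E
```

```text
[0.45923767 0.1104746  0.03866616] [-0.73996038  0.20167246 -1.78439165] [0.11937698 0.00263985 0.02656258]
top (186, 'yaw off -90:', np.float64(6.1), 'nose-up deg', np.float64(-0.32), 'ymean', np.float64(0.0163), 'x', np.float64(0.4712), 'z', np.float64(0.0641))
scene (94, 'yaw off -90:', np.float64(6.18), 'nose-up deg', np.float64(1.14), 'ymean', np.float64(0.0266), 'x', np.float64(0.4713), 'z', np.float64(0.0632))
```

View pics/v5.png

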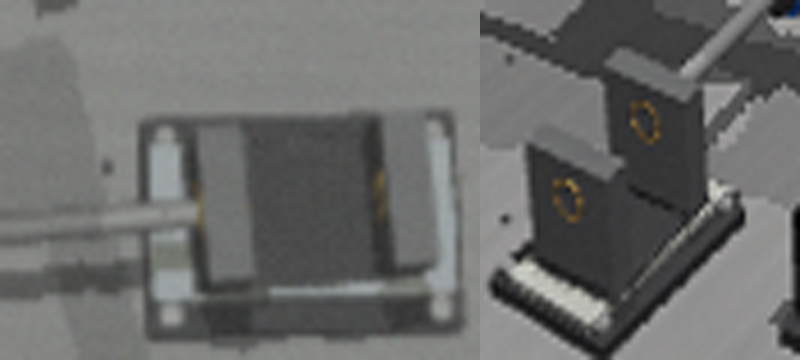

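The nose is now at the first mouth, about (200,213) in the left crop against a rim centre near (200,208). I'll nudge +x by 0.5 mm and continue by feel.

Request:
step_arm([
  [0.6,-1,0,0,0,0,-1],
  [0.7,-2,0,0,0,0,-1],
  [0.8,-3,0,0,0,0,-1],
  [0.8,-3,0,0,0,0,-1],
])

```text
t: 9.3
tool_pos: [0.46, 0.1075, 0.0387]
tool_rot: [2.113, 2.315, -0.011]
ft_force: [-0.3, 0.5, -1.5]
opening: 0.018
grasp_force: 48.9
```

Request:
step_arm([
  [0.1,-1,0,0,0,0,-1],
  [0.2,-2,0,0,0,0,-1],
  [0.3,-3,0,0,0,0,-1],
  [0.3,-3,0,0,0,0,-1],
])

```text
t: 9.7
tool_pos: [0.4604, 0.1045, 0.0387]
tool_rot: [2.113, 2.315, -0.011]
ft_force: [0.3, -0.6, -1.9]
opening: 0.0179
grasp_force: 48.9
```

Request:
step_arm([
  [0.1,-1,0,0,0,0,-1],
  [0.2,-2,0,0,0,0,-1],
  [0.3,-3,0,0,0,0,-1],
  [0.3,-3,0,0,0,0,-1],
])

```text
t: 10.1
tool_pos: [0.4607, 0.1015, 0.0387]
tool_rot: [2.113, 2.315, -0.011]
ft_force: [0.3, 0.9, -2.1]
opening: 0.0177
grasp_force: 48.9
```

Request:
step_arm([
  [0.2,-2,0,0,0,0,-1],
  [0.4,-4,0,0,0,0,-1],
  [0.6,-6,0,0,0,0,-1],
  [0.9,-8,0,0,0,0,-1],
  [1.1,-10,0,0,0,0,-1],
  [1.1,-10,0,0,0,0,-1],
])

```text
t: 10.7
tool_pos: [0.4618, 0.0913, 0.0387]
tool_rot: [2.114, 2.314, -0.011]
ft_force: [-0.6, -0.2, -1.2]
opening: 0.0177
grasp_force: 48.9
```

Request:
step_arm([
  [0.3,-3,0,0,0,0,-1],
  [0.6,-6,0,0,0,0,-1],
  [0.9,-9,0,0,0,0,-1],
  [1.3,-12,0,0,0,0,-1],
  [1.6,-15,0,0,0,0,-1],
  [1.6,-15,0,0,0,0,-1],
])

```text
t: 11.3
tool_pos: [0.4634, 0.0762, 0.0387]
tool_rot: [2.114, 2.314, -0.011]
ft_force: [0.0, 0.5, -1.5]
opening: 0.0173
grasp_force: 48.9
```

Request:
step_arm([
  [0.3,-3,0,0,0,0,-1],
  [0.6,-6,0,0,0,0,-1],
  [0.9,-9,0,0,0,0,-1],
  [1.3,-12,0,0,0,0,-1],
  [1.6,-15,0,0,0,0,-1],
  [1.6,-15,0,0,0,0,-1],
])

```text
t: 11.9
tool_pos: [0.465, 0.0612, 0.0387]
tool_rot: [2.114, 2.314, -0.011]
ft_force: [0.3, -0.0, -1.8]
opening: 0.0179
grasp_force: 48.9
```

```bash
python3 - <<'E'
from fit import *
o=observe(); print(o["tool_pos"],o["ft_force"],o["torque"])
cs={n:snap(n,n+"_d") for n in("top","scene")}
for n,c in cs.items(): print(n,shaft(c,(.44,.50,-.026,.03),.060,.0115),shaft(c,(.465,.50,-.096,-.06),.060,.0115))
a=cv2.resize(cv2.imread("pics/top_d.png")[205:265,245:325],(480,360),interpolation=cv2.INTER_CUBIC); b=cv2.resize(cv2.imread("pics/scene_d.png")[180:240,180:250],(320,360),interpolation=cv2.INTER_CUBIC)
cv2.imwrite("pics/v6.png",np.hstack([a,b]))
E
```

```text
[0.46504411 0.06123833 0.03869234] [ 0.34016001 -0.0057818  -1.84819756] [0.10290702 0.00227848 0.02423003]
top (37, 'yaw off -90:', np.float64(9.35), 'nose-up deg', np.float64(2.95), 'ymean', np.float64(-0.012), 'x', np.float64(0.4742), 'z', np.float64(0.0643)) (63, 'yaw off -90:', np.float64(4.28), 'nose-up deg', np.float64(0.56), 'ymean', np.float64(-0.0743), 'x', np.float64(0.4811), 'z', np.float64(0.0642))
scene (69, 'yaw off -90:', np.float64(8.78), 'nose-up deg', np.float64(-0.75), 'ymean', np.float64(0.0129), 'x', np.float64(0.4724), 'z', np.float64(0.0639)) (38, 'yaw off -90:', np.float64(4.6), 'nose-up deg', np.float64(3.13), 'ymean', np.float64(-0.0742), 'x', np.float64(0.4826), 'z', np.float64(0.064))
```

View pics/v6.png

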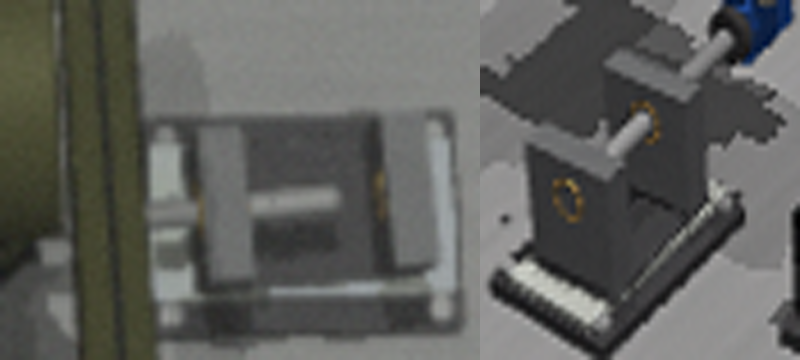

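The nose is through the first block, tip at about (338,197) in the left crop, and lined up with the second rim near (380,193). No contact forces so far.

Request:
step_arm([
  [0.2,-2,0,0,0,0,-1],
  [0.4,-4,0,0,0,0,-1],
  [0.6,-6,0,0,0,0,-1],
  [0.9,-8,0,0,0,0,-1],
  [1.1,-10,0,0,0,0,-1],
  [1.1,-10,0,0,0,0,-1],
])

```text
t: 12.6
tool_pos: [0.4661, 0.0513, 0.0387]
tool_rot: [2.113, 2.314, -0.011]
ft_force: [-0.0, -0.4, -1.4]
opening: 0.0177
grasp_force: 48.9
```

Request:
step_arm([
  [0.1,-1,0,0,0,0,-1],
  [0.2,-2,0,0,0,0,-1],
  [0.3,-3,0,0,0,0,-1],
  [0.3,-3,0,0,0,0,-1],
])

```text
t: 13.0
tool_pos: [0.4663, 0.0485, 0.0387]
tool_rot: [2.113, 2.315, -0.011]
ft_force: [-0.6, 0.6, -2.4]
opening: 0.0178
grasp_force: 48.9
```

Request:
step_arm([
  [0.1,-1,0,0,0,0,-1],
  [0.2,-2,0,0,0,0,-1],
  [0.3,-3,0,0,0,0,-1],
  [0.3,-3,0,0,0,0,-1],
])

```text
t: 13.4
tool_pos: [0.4667, 0.0455, 0.0387]
tool_rot: [2.113, 2.315, -0.011]
ft_force: [-0.2, 0.1, -1.8]
opening: 0.0179
grasp_force: 48.9
```

Request:
step_arm([
  [0.1,-1,0,0,0,0,-1],
  [0.2,-2,0,0,0,0,-1],
  [0.3,-3,0,0,0,0,-1],
  [0.3,-3,0,0,0,0,-1],
])

```text
t: 13.8
tool_pos: [0.467, 0.0425, 0.0387]
tool_rot: [2.113, 2.315, -0.011]
ft_force: [-0.3, -0.1, -2.1]
opening: 0.018
grasp_force: 48.9
```

Request:
step_arm([
  [0.1,-1,0,0,0,0,-1],
  [0.2,-2,0,0,0,0,-1],
  [0.3,-3,0,0,0,0,-1],
  [0.4,-4,0,0,0,0,-1],
  [0.4,-4,0,0,0,0,-1],
])

```text
t: 14.3
tool_pos: [0.4674, 0.0385, 0.0387]
tool_rot: [2.113, 2.315, -0.011]
ft_force: [0.0, 0.9, -2.3]
opening: 0.0174
grasp_force: 48.9
```

Request:
step_arm([
  [0.2,-2,0,0,0,0,-1],
  [0.4,-4,0,0,0,0,-1],
  [0.6,-6,0,0,0,0,-1],
  [0.8,-8,0,0,0,0,-1],
  [0.8,-8,0,0,0,0,-1],
])

```text
t: 14.8
tool_pos: [0.4682, 0.0303, 0.0387]
tool_rot: [2.113, 2.314, -0.011]
ft_force: [0.1, -0.6, -1.8]
opening: 0.0179
grasp_force: 48.9
```

Request:
step_arm([
  [0.2,-2,0,0,0,0,-1],
  [0.4,-4,0,0,0,0,-1],
  [0.6,-6,0,0,0,0,-1],
  [0.9,-8,0,0,0,0,-1],
  [1.1,-10,0,0,0,0,-1],
  [1.3,-12,0,0,0,0,-1],
  [1.3,-12,0,0,0,0,-1],
])

```text
t: 15.5
tool_pos: [0.4695, 0.0183, 0.0387]
tool_rot: [2.113, 2.314, -0.011]
ft_force: [-1.5, 1.0, -1.0]
opening: 0.0178
grasp_force: 48.9
```

Request:
step_arm([
  [0.2,-2,0,0,0,0,-1],
  [0.4,-4,0,0,0,0,-1],
  [0.6,-6,0,0,0,0,-1],
  [0.9,-8,0,0,0,0,-1],
  [1.1,-10,0,0,0,0,-1],
  [1.1,-10,0,0,0,0,-1],
])

```text
t: 16.1
tool_pos: [0.4706, 0.0083, 0.0387]
tool_rot: [2.113, 2.314, -0.011]
ft_force: [-0.6, -0.5, -2.0]
opening: 0.0178
grasp_force: 48.9
```

Request:
step_arm([
  [0.1,-1,0,0,0,0,-1],
  [0.2,-2,0,0,0,0,-1],
  [0.3,-3,0,0,0,0,-1],
  [0.4,-4,0,0,0,0,-1],
  [0.5,-5,0,0,0,0,-1],
  [0.5,-5,0,0,0,0,-1],
])

```text
t: 16.7
tool_pos: [0.4711, 0.0035, 0.0387]
tool_rot: [2.113, 2.315, -0.011]
ft_force: [-0.6, 0.1, -1.8]
opening: 0.0178
grasp_force: 48.9
```

Request:
step_arm([
  [0,-0.4,0,0,0,0,-1],
  [0.1,-0.8,0,0,0,0,-1],
  [0.1,-1.2,0,0,0,0,-1],
  [0.1,-1.2,0,0,0,0,-1],
])

```text
t: 17.1
tool_pos: [0.4711, 0.0024, 0.0387]
tool_rot: [2.113, 2.315, -0.011]
ft_force: [0.6, -0.2, -1.8]
opening: 0.0176
grasp_force: 48.9
```

Request:
step_arm([
  [0,-0.3,0,0,0,0,-1],
  [0.1,-0.6,0,0,0,0,-1],
  [0.1,-0.9,0,0,0,0,-1],
  [0.1,-0.9,0,0,0,0,-1],
])

```text
t: 17.5
tool_pos: [0.4713, 0.0015, 0.0387]
tool_rot: [2.113, 2.315, -0.011]
ft_force: [-0.1, 0.2, -1.1]
opening: 0.0177
grasp_force: 48.9
```

Request:
step_arm([
  [0,-0.3,0,0,0,0,-1],
  [0.1,-0.6,0,0,0,0,-1],
  [0.1,-0.9,0,0,0,0,-1],
  [0.1,-0.9,0,0,0,0,-1],
])

```text
t: 17.9
tool_pos: [0.4713, 0.0006, 0.0387]
tool_rot: [2.113, 2.315, -0.011]
ft_force: [-0.1, -0.3, -2.1]
opening: 0.0176
grasp_force: 48.9
```

Request:
step_arm([
  [0,-0.3,0,0,0,0,-1],
  [0.1,-0.6,0,0,0,0,-1],
  [0.1,-0.9,0,0,0,0,-1],
  [0.1,-0.9,0,0,0,0,-1],
])

```text
t: 18.3
tool_pos: [0.4715, -0.0003, 0.0387]
tool_rot: [2.113, 2.315, -0.011]
ft_force: [0.4, 1.1, -2.3]
opening: 0.0176
grasp_force: 48.9
```

Request:
step_arm([
  [0,-0.3,0,0,0,0,-1],
  [0.1,-0.6,0,0,0,0,-1],
  [0.1,-0.6,0,0,0,0,-1],
])

```text
t: 18.6
tool_pos: [0.4716, -0.0009, 0.0387]
tool_rot: [2.113, 2.315, -0.011]
ft_force: [0.3, 0.6, -1.3]
opening: 0.0173
grasp_force: 48.9
```

```bash
python3 - <<'E'
from h import *
o=observe(); print(o["tool_pos"],o["ft_force"],o["torque"])
cs={n:snap(n,n+"_e") for n in("wrist","scene")}
a=cv2.resize(cv2.imread("pics/scene_e.png")[150:240,180:270],(540,540),interpolation=cv2.INTER_CUBIC)
cv2.imwrite("pics/v7.png",a)
c=cs["scene"]
uv=np.stack(np.meshgrid(np.arange(512),np.arange(384)),-1).reshape(-1,2); P=bydepth(c,uv).reshape(384,512,3)
q=P[(P[...,0]>.47)&(P[...,0]<.51)&(P[...,1]<-.128)&(P[...,1]>-.17)&(abs(P[...,2]-.06)<.01)]; print(len(q),q.min(0),q.max(0))
E
```

```text
[ 0.47157433 -0.000936    0.03868642] [ 0.28019721  0.64470119 -1.31458665] [ 0.12023958  0.0239444  -0.0283369 ]
48 [ 0.47210335 -0.1542626   0.05684336] [ 0.49699462 -0.12815095  0.06849863]
```

View pics/v7.png

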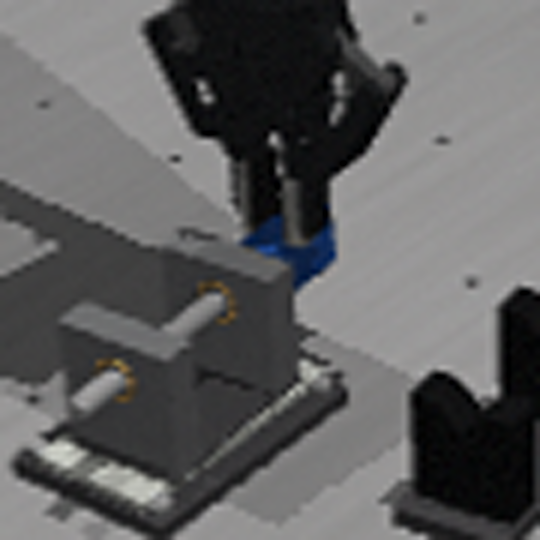

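Both bores are threaded, with the nose out of the second block at about (80,400). I'll feel for the collar seating.

Request:
step_arm([
  [0,-0.3,0,0,0,0,-1],
  [0,-0.6,0,0,0,0,-1],
  [0.1,-0.8,0,0,0,0,-1],
  [0.1,-0.8,0,0,0,0,-1],
])

```text
t: 19.1
tool_pos: [0.4717, -0.0017, 0.0387]
tool_rot: [2.113, 2.315, -0.011]
ft_force: [0.5, 1.0, -2.0]
opening: 0.0179
grasp_force: 48.9
```

Request:
step_arm([
  [0,-0.3,0,0,0,0,-1],
  [0,-0.6,0,0,0,0,-1],
  [0.1,-0.8,0,0,0,0,-1],
  [0.1,-0.8,0,0,0,0,-1],
])

```text
t: 19.5
tool_pos: [0.4718, -0.0025, 0.0387]
tool_rot: [2.113, 2.315, -0.011]
ft_force: [0.9, -0.5, -0.9]
opening: 0.0175
grasp_force: 48.9
```

Request:
step_arm([
  [0,-0.3,0,0,0,0,-1],
  [0,-0.6,0,0,0,0,-1],
  [0,-0.6,0,0,0,0,-1],
])

```text
t: 19.8
tool_pos: [0.4718, -0.003, 0.0387]
tool_rot: [2.113, 2.315, -0.01]
ft_force: [-0.3, 0.8, -1.4]
opening: 0.018
grasp_force: 48.9
```

Request:
step_arm([
  [0,-0.3,0,0,0,0,-1],
  [0,-0.6,0,0,0,0,-1],
  [0,-0.6,0,0,0,0,-1],
])

```text
t: 20.1
tool_pos: [0.4718, -0.0031, 0.0387]
tool_rot: [2.114, 2.315, -0.009]
ft_force: [0.2, 5.3, -0.0]
opening: 0.0177
grasp_force: 49.0
```

Request:
step_arm([
  [0,-0.3,0,0,0,0,-1],
  [0.1,-0.6,0,0,0,0,-1],
  [0.1,-0.6,0,0,0,0,-1],
])

```text
t: 20.4
tool_pos: [0.4718, -0.0032, 0.0388]
tool_rot: [2.115, 2.315, -0.008]
ft_force: [0.5, 7.3, 0.3]
opening: 0.0177
grasp_force: 49.1
```

Request:
step_arm([
  [0,-0.3,0,0,0,0,-1],
  [0.1,-0.6,0,0,0,0,-1],
  [0.1,-0.6,0,0,0,0,-1],
])

```text
t: 20.7
tool_pos: [0.4718, -0.0032, 0.0388]
tool_rot: [2.116, 2.315, -0.007]
ft_force: [-0.1, 9.0, 1.0]
opening: 0.0177
grasp_force: 49.2
```

Contact shows about 9 N in y, well under 24.5 N. I'll ease off most of it and release gently.

Request:
step_arm([
  [0,0.4,0,0,0,0,-1],
  [0,0.8,0,0,0,0,-1],
  [0,0.8,0,0,0,0,-1],
], newtons=20)

```text
t: 21.0
tool_pos: [0.4718, -0.0031, 0.0387]
tool_rot: [2.114, 2.315, -0.009]
ft_force: [0.0, 5.3, 0.1]
opening: 0.0176
grasp_force: 49.1
```

Request:
step_arm([
  [0,0,0,0,0,0,-0.4],
  [0,0,0,0,0,0,-0.3],
  [0,0,0,0,0,0,-0.1],
  [0,0,0,0,0,0,0.1],
  [0,0,0,0,0,0,0.2],
  [0,0,0,0,0,0,0.2],
])

```text
t: 21.6
tool_pos: [0.4719, -0.0042, 0.0387]
tool_rot: [2.113, 2.315, -0.011]
ft_force: [-0.4, -0.2, -0.5]
opening: 0.0511
grasp_force: 0.0
```

```bash
python3 - <<'E'
from h import *
o=observe(); print(o["tool_pos"],o["ft_force"],o["opening"],o["grasp_force"])
c=snap("wrist","w_f"); c0=pickle.load(open("pics/wrist_e.pkl","rb"))
for n,c in(("before",c0),("after",c)):
    hsv=cv2.cvtColor(c["pixels"],cv2.COLOR_RGB2HSV)
    uv=np.stack(np.meshgrid(np.arange(512),np.arange(384)),-1).reshape(-1,2); P=bydepth(c,uv).reshape(384,512,3)
    m=(cv2.inRange(hsv,(105,120,40),(130,255,255))>0)&(abs(P[...,0]-.472)<.03)&(abs(P[...,1])<.05)&(P[...,2]>.062); q=P[m]
    print(n,cv2.minAreaRect((q[:,:2]*1000).astype(np.float32)),np.median(q[:,2]))
E
```

```text
[ 0.47193823 -0.00422764  0.03865823] [-0.435619   -0.16975978 -0.48966169] 0.05106467325147246 0.0
before ((470.29583740234375, -0.10698509216308594), (19.98402976989746, 51.19258117675781), 4.969956398010254) 0.07054408300303447
after ((472.4066467285156, -1.872079849243164), (20.59100341796875, 51.10289001464844), 5.696900367736816) 0.06991046370308934
```

Request:
step_arm([
  [0,0,5,0,0,0,0.2],
  [0,0,20,0,0,0,0.2],
  [0,0,45,0,0,0,0.2],
  [0,0,60,0,0,0,0],
  [-2,20,60,0,0,0,-0.5],
  [-6,50,60,0,0,0,-1],
  [-6,55,60,0,0,0,-1],
  [-6,55,60,0,0,0,-1],
  [-6,55,60,0,0,0,-1],
])

```text
t: 22.55
tool_pos: [0.4661, 0.0505, 0.0987]
tool_rot: [2.112, 2.315, -0.011]
ft_force: [0.2, 0.3, -0.9]
opening: -0.0003
grasp_force: 0.0
```

Request:
step_arm([
  [0,0,-20,0,0,0,-1],
  [0,0,-40,0,0,0,-1],
  [0,0,-52,0,0,0,-1],
  [0,0,-52,0,0,0,-1],
  [0.3,-3,-52,0,0,0,-1],
  [0.6,-6,-52,0,0,0,-1],
  [0.9,-9,-52,0,0,0,-1],
  [0.9,-9,-52,0,0,0,-1],
])

```text
t: 23.35
tool_pos: [0.4675, 0.0414, 0.0473]
tool_rot: [2.113, 2.313, -0.009]
ft_force: [-0.5, 0.1, 0.1]
opening: -0.0
grasp_force: 0.0
```

```bash
python3 - <<'E'
from h import *
o=observe(); print(o["tool_pos"],o["ft_force"],o["opening"])
for n in("wrist","top","scene"):
    c=snap(n,n+"_g"); hsv=cv2.cvtColor(c["pixels"],cv2.COLOR_RGB2HSV)
    uv=np.stack(np.meshgrid(np.arange(512),np.arange(384)),-1).reshape(-1,2); P=bydepth(c,uv).reshape(384,512,3)
    m=(cv2.inRange(hsv,(105,120,40),(130,255,255))>0)&(abs(P[...,0]-.472)<.03)&(abs(P[...,1])<.05)&(P[...,2]>.062); q=P[m]
    if len(q)>5: print(n,len(q),cv2.minAreaRect((q[:,:2]*1000).astype(np.float32)),np.median(q[:,2]))
E
```

```text
[0.46746856 0.04138104 0.0473017 ] [-0.54859538  0.10018194  0.11107648] -2.6995171942246565e-05
wrist 248 ((470.33172607421875, 6.086734771728516), (7.8290605545043945, 66.63279724121094), 4.070515155792236) 0.07005756580575764
top 11 ((465.9049072265625, -2.278254508972168), (5.959053039550781, 16.229557037353516), 26.284889221191406) 0.07101937488793864
scene 86 ((475.08428955078125, -4.42485237121582), (20.09242057800293, 48.011592864990234), 9.681795120239258) 0.0713998462478212
```

Request:
step_arm([
  [0.1,-1,0,0,0,0,-1],
  [0.2,-2,0,0,0,0,-1],
  [0.3,-3,0,0,0,0,-1],
  [0.4,-4,0,0,0,0,-1],
  [0.4,-4,0,0,0,0,-1],
])

```text
t: 24.0
tool_pos: [0.4672, 0.0378, 0.0466]
tool_rot: [2.113, 2.315, -0.011]
ft_force: [-0.3, -0.6, 0.6]
opening: -0.0003
grasp_force: 0.0
```

Request:
step_arm([
  [0,-0.5,0,0,0,0,-1],
  [0.1,-1,0,0,0,0,-1],
  [0.1,-1,0,0,0,0,-1],
])

```text
t: 24.3
tool_pos: [0.4673, 0.0369, 0.0467]
tool_rot: [2.113, 2.315, -0.011]
ft_force: [0.6, 0.5, -0.4]
opening: -0.0001
grasp_force: 0.0
```

Request:
step_arm([
  [0,-0.5,0,0,0,0,-1],
  [0.1,-1,0,0,0,0,-1],
  [0.1,-1,0,0,0,0,-1],
])

```text
t: 24.6
tool_pos: [0.4675, 0.0359, 0.0467]
tool_rot: [2.113, 2.315, -0.011]
ft_force: [0.2, 0.1, 0.5]
opening: -0.0001
grasp_force: 0.0
```

Request:
step_arm([
  [0,-0.5,0,0,0,0,-1],
  [0.1,-1,0,0,0,0,-1],
  [0.1,-1,0,0,0,0,-1],
])

```text
t: 24.9
tool_pos: [0.4675, 0.0349, 0.0467]
tool_rot: [2.113, 2.315, -0.011]
ft_force: [-0.5, 0.5, -0.5]
opening: 0.0003
grasp_force: 0.0
```

Request:
step_arm([
  [0,-0.4,0,0,0,0,-1],
  [0.1,-0.8,0,0,0,0,-1],
  [0.1,-0.8,0,0,0,0,-1],
])

```text
t: 25.2
tool_pos: [0.4676, 0.0341, 0.0467]
tool_rot: [2.113, 2.315, -0.011]
ft_force: [-1.3, 0.6, -0.0]
opening: -0.0002
grasp_force: 0.0
```

Request:
step_arm([
  [0,-0.4,0,0,0,0,-1],
  [0.1,-0.8,0,0,0,0,-1],
  [0.1,-0.8,0,0,0,0,-1],
])

```text
t: 25.5
tool_pos: [0.4678, 0.0333, 0.0467]
tool_rot: [2.113, 2.315, -0.011]
ft_force: [-0.3, -0.1, 0.3]
opening: -0.0002
grasp_force: 0.0
```

Request:
step_arm([
  [0,-0.4,0,0,0,0,-1],
  [0.1,-0.8,0,0,0,0,-1],
  [0.1,-0.8,0,0,0,0,-1],
])

```text
t: 25.8
tool_pos: [0.4679, 0.0324, 0.0467]
tool_rot: [2.113, 2.315, -0.011]
ft_force: [-0.3, 0.2, -0.5]
opening: -0.0001
grasp_force: 0.0
```

Request:
step_arm([
  [0,-0.4,0,0,0,0,-1],
  [0.1,-0.8,0,0,0,0,-1],
  [0.1,-0.8,0,0,0,0,-1],
])

```text
t: 26.1
tool_pos: [0.468, 0.0317, 0.0467]
tool_rot: [2.113, 2.315, -0.011]
ft_force: [0.6, 1.0, -0.4]
opening: -0.0002
grasp_force: 0.0
```

Request:
step_arm([
  [0,-0.4,0,0,0,0,-1],
  [0.1,-0.8,0,0,0,0,-1],
  [0.1,-0.8,0,0,0,0,-1],
])

```text
t: 26.4
tool_pos: [0.4681, 0.0309, 0.0467]
tool_rot: [2.113, 2.315, -0.011]
ft_force: [-0.2, -1.0, 0.7]
opening: -0.0003
grasp_force: 0.0
```

Request:
step_arm([
  [0,-0.4,0,0,0,0,-1],
  [0.1,-0.8,0,0,0,0,-1],
  [0.1,-0.8,0,0,0,0,-1],
])

```text
t: 26.7
tool_pos: [0.4682, 0.0301, 0.0467]
tool_rot: [2.113, 2.315, -0.011]
ft_force: [-0.5, 0.1, 0.1]
opening: 0.0003
grasp_force: 0.0
```

Request:
step_arm([
  [0,-0.4,0,0,0,0,-1],
  [0.1,-0.8,0,0,0,0,-1],
  [0.1,-1.2,0,0,0,0,-1],
  [0.1,-1.2,0,0,0,0,-1],
])

```text
t: 27.1
tool_pos: [0.4682, 0.0289, 0.0467]
tool_rot: [2.113, 2.315, -0.011]
ft_force: [0.3, 0.2, 0.4]
opening: -0.0001
grasp_force: 0.0
```

```bash
python3 - <<'E'
from h import *
o=observe(); print(o["tool_pos"],o["ft_force"],o["torque"])
for n in("wrist","scene"):
    c=snap(n,n+"_h"); 
    for c,l in((c,"now"),(pickle.load(open(f"pics/{n}_{'f' if n=='wrist' else 'g'}.pkl".replace("wrist_f","w_f"),"rb")),"prev")):
        hsv=cv2.cvtColor(c["pixels"],cv2.COLOR_RGB2HSV)
        uv=np.stack(np.meshgrid(np.arange(512),np.arange(384)),-1).reshape(-1,2); P=bydepth(c,uv).reshape(384,512,3)
        blue=(cv2.inRange(hsv,(105,120,40),(130,255,255))>0)&(abs(P[...,0]-.472)<.03)&(abs(P[...,1])<.05)&(P[...,2]>.03)
        q=P[blue]; print(n,l,len(q),"y range",np.percentile(q[:,1],[1,50,99]).round(4),"z",np.percentile(q[:,2],[1,99]).round(4))
        t=P[(P[...,0]>.47)&(P[...,0]<.51)&(P[...,1]<-.13)&(P[...,1]>-.18)&(abs(P[...,2]-.06)<.009)]
        if len(t): print("  tip y",np.sort(t[:,1])[:4].round(4),len(t))
E
```

```text
[0.46822801 0.02885138 0.04665078] [0.30792949 0.22383932 0.36053345] [ 0.04081853  0.0392591  -0.05963748]
wrist now 147 y range [-0.0274 -0.0185  0.0387] z [0.0425 0.1216]
wrist prev 2900 y range [-0.0261  0.0046  0.0237] z [0.0455 0.0713]
scene now 117 y range [-0.0247  0.0007  0.0223] z [0.0445 0.0756]
  tip y [-0.157  -0.1562 -0.155  -0.1547] 44
scene prev 118 y range [-0.0257  0.0014  0.0201] z [0.0424 0.0748]
  tip y [-0.1577 -0.1565 -0.1556 -0.1554] 44
```

Request:
step_arm([
  [0.1,-0.6,0,0,0,0,-1],
  [0.1,-1.2,0,0,0,0,-1],
  [0.1,-1.2,0,0,0,0,-1],
])

```text
t: 27.5
tool_pos: [0.4683, 0.0276, 0.0467]
tool_rot: [2.113, 2.315, -0.011]
ft_force: [0.7, -0.7, 0.2]
opening: 0.0002
grasp_force: 0.0
```

Request:
step_arm([
  [0.1,-0.6,0,0,0,0,-1],
  [0.1,-1.2,0,0,0,0,-1],
  [0.1,-1.2,0,0,0,0,-1],
])

```text
t: 27.8
tool_pos: [0.4684, 0.0264, 0.0467]
tool_rot: [2.113, 2.315, -0.011]
ft_force: [-0.1, -0.1, 0.4]
opening: -0.0003
grasp_force: 0.0
```

Request:
step_arm([
  [0.1,-0.6,0,0,0,0,-1],
  [0.1,-1.2,0,0,0,0,-1],
  [0.1,-1.2,0,0,0,0,-1],
])

```text
t: 28.1
tool_pos: [0.4685, 0.0252, 0.0467]
tool_rot: [2.113, 2.315, -0.011]
ft_force: [-0.8, -0.4, 0.1]
opening: -0.0001
grasp_force: 0.0
```

```bash
python3 - <<'E'
from h import *
c=snap("scene","scene_i"); c0=pickle.load(open("pics/scene_e.pkl","rb"))
ch=pickle.load(open("pics/scene_h.pkl","rb"))
for l,c in(("e",c0),("h",ch),("now",c)):
    hsv=cv2.cvtColor(c["pixels"],cv2.COLOR_RGB2HSV)
    b=(cv2.inRange(hsv,(105,120,40),(130,255,255))>0); b[:,290:]=0;b[:150]=0
    uv=np.stack(np.meshgrid(np.arange(512),np.arange(384)),-1).reshape(-1,2); P=bydepth(c,uv).reshape(384,512,3)
    ys,xs=np.nonzero(b); print(l,len(xs),"px",xs.min(),xs.max(),ys.min(),ys.max(),"xyz lo/hi",np.percentile(P[b],2,0).round(4),np.percentile(P[b],98,0).round(4))
    r=P[150:215,195:260]; g=hsv[150:215,195:260]
    dk=(r[...,1]>.005)&(r[...,1]<.06)&(r[...,2]>.04)&(r[...,2]<.11)&(g[...,1]<100)&(abs(r[...,0]-.475)<.03)
    if dk.sum(): q=r[dk]; print("   finger pts",dk.sum(),np.percentile(q,[2,50,98],0).round(3).tolist())
E
```

```text
e 77 px 221 235 184 197 xyz lo/hi [ 0.4651 -0.0224  0.045 ] [0.487  0.0209 0.0742]
   finger pts 19 [[0.459, 0.005, 0.049], [0.463, 0.007, 0.092], [0.492, 0.023, 0.106]]
h 118 px 220 234 184 197 xyz lo/hi [ 0.4648 -0.0246  0.045 ] [0.4854 0.0197 0.0754]
   finger pts 97 [[0.454, 0.015, 0.073], [0.473, 0.021, 0.096], [0.483, 0.035, 0.109]]
now 119 px 220 234 184 197 xyz lo/hi [ 0.4652 -0.0235  0.0447] [0.4851 0.0194 0.0741]
   finger pts 98 [[0.456, 0.011, 0.073], [0.474, 0.017, 0.096], [0.483, 0.032, 0.109]]
```

```bash
python3 - <<'E'
from h import *
for n,c in(("scene_i",pickle.load(open("pics/scene_i.pkl","rb"))),("wrist_i",snap("wrist","wrist_i"))):
    hsv=cv2.cvtColor(c["pixels"],cv2.COLOR_RGB2HSV); b=(cv2.inRange(hsv,(105,120,40),(130,255,255))>0)
    uv=np.stack(np.meshgrid(np.arange(512),np.arange(384)),-1).reshape(-1,2); P=bydepth(c,uv).reshape(384,512,3)
    r=(abs(P[...,0]-.472)<.03)&(P[...,1]>-.03)&(P[...,1]<.07)
    print(n)
    for z in np.arange(.02,.12,.01):
        for l,m in(("blue",b),("oth",~b)):
            k=r&m&(P[...,2]>=z)&(P[...,2]<z+.01)
            if k.sum()>2: q=P[k]; print(round(z,3),l,k.sum(),"y",np.percentile(q[:,1],[3,50,97]).round(3),"x",np.percentile(q[:,0],[3,97]).round(3))
E
```

```text
scene_i
0.04 blue 12 y [-0.005  0.005  0.017] x [0.478 0.482]
0.05 blue 17 y [-0.005  0.007  0.02 ] x [0.478 0.483]
0.06 blue 27 y [-0.016  0.004  0.019] x [0.477 0.484]
0.07 blue 63 y [-0.024 -0.003  0.018] x [0.465 0.485]
0.07 oth 6 y [-0.013  0.015  0.03 ] x [0.462 0.475]
0.08 oth 27 y [0.012 0.017 0.032] x [0.457 0.482]
0.09 oth 36 y [0.011 0.017 0.029] x [0.458 0.482]
0.1 oth 31 y [0.013 0.017 0.03 ] x [0.456 0.483]
0.11 oth 28 y [0.012 0.015 0.022] x [0.457 0.483]
wrist_i
0.04 blue 121 y [0.021 0.023 0.024] x [0.46  0.477]
0.04 oth 20 y [0.022 0.023 0.024] x [0.461 0.479]
0.05 blue 42 y [0.022 0.024 0.024] x [0.463 0.478]
0.05 oth 11 y [0.021 0.023 0.023] x [0.465 0.479]
0.06 blue 34 y [-0.028 -0.024  0.024] x [0.47  0.477]
0.06 oth 8 y [-0.03  -0.028  0.023] x [0.47  0.479]
0.07 blue 16 y [-0.025 -0.023  0.01 ] x [0.47  0.475]
0.07 oth 62 y [-0.029  0.036  0.037] x [0.461 0.475]
0.08 blue 4 y [0.033 0.033 0.037] x [0.473 0.476]
0.08 oth 370 y [0.031 0.036 0.037] x [0.455 0.479]
0.09 oth 498 y [0.031 0.034 0.037] x [0.454 0.48 ]
0.1 oth 489 y [0.031 0.036 0.037] x [0.454 0.48 ]
0.11 blue 4 y [0.019 0.019 0.02 ] x [0.467 0.47 ]
0.11 oth 936 y [0.017 0.035 0.04 ] x [0.449 0.487]
```

The depth data show the closed fingertips are still just above the handle (z about 0.072), which is why I felt nothing. I'll back off, go lower and press lightly on the handle's rear end.

Request:
step_arm([
  [0,0,3,0,0,0,-1],
  [-1,10,3,0,0,0,-1],
  [-2,20,3,0,0,0,-1],
  [-2,20,3,0,0,0,-1],
  [-2,20,-10,0,0,0,-1],
  [-2,20,-20,0,0,0,-1],
  [-2,20,-22,0,0,0,-1],
  [-2,20,-22,0,0,0,-1],
])

```text
t: 29.0
tool_pos: [0.4659, 0.0453, 0.0241]
tool_rot: [2.114, 2.316, -0.012]
ft_force: [-0.3, 0.2, 1.1]
opening: 0.0002
grasp_force: 0.0
```

```bash
cat > fing.py <<'E'
from h import *
import sys
o=observe(); print(o["t"],o["tool_pos"],o["ft_force"],o["opening"])
c=snap("wrist",sys.argv[1]); hsv=cv2.cvtColor(c["pixels"],cv2.COLOR_RGB2HSV); b=(cv2.inRange(hsv,(105,120,40),(130,255,255))>0)
uv=np.stack(np.meshgrid(np.arange(512),np.arange(384)),-1).reshape(-1,2); P=bydepth(c,uv).reshape(384,512,3)
r=(abs(P[...,0]-.472)<.025)&(P[...,1]>-.03)&(P[...,1]<.09)
for z in np.arange(0.02,.1,.01):
    for l,m in(("blue",b),("oth",~b)):
        k=r&m&(P[...,2]>=z)&(P[...,2]<z+.01)
        if k.sum()>9: q=P[k]; print(round(z,3),l,k.sum(),"y",np.percentile(q[:,1],[3,50,97]).round(4),"x",np.percentile(q[:,0],[3,97]).round(3))
E
python3 fing.py wj
```

```text
29.0 [0.4659297  0.04534025 0.02411128] [-0.3171245   0.24966665  1.09337569] 0.00019042477470726673
0.05 oth 114 y [0.0511 0.0561 0.0569] x [0.454 0.475]
0.06 blue 122 y [-0.0022  0.0059  0.0173] x [0.466 0.472]
0.06 oth 419 y [0.0509 0.0538 0.057 ] x [0.452 0.477]
0.07 blue 119 y [-0.0006  0.0078  0.017 ] x [0.466 0.472]
0.07 oth 524 y [0.0509 0.0539 0.0571] x [0.452 0.477]
0.08 oth 668 y [0.0371 0.0553 0.0572] x [0.453 0.476]
0.09 blue 32 y [0.0335 0.0384 0.0412] x [0.463 0.468]
0.09 oth 1066 y [0.0413 0.057  0.0603] x [0.448 0.49 ]
```

Request:
step_arm([
  [0.2,-2,0,0,0,0,-1],
  [0.4,-4,0,0,0,0,-1],
  [0.6,-6,0,0,0,0,-1],
  [0.8,-7.5,0,0,0,0,-1],
  [0.9,-8.5,0,0,0,0,-1],
  [0.9,-8.5,0,0,0,0,-1],
])

```text
t: 29.65
tool_pos: [0.4675, 0.0367, 0.0247]
tool_rot: [2.113, 2.314, -0.01]
ft_force: [-0.5, -0.0, 0.1]
opening: 0.0
grasp_force: 0.0
```

Request:
step_arm([
  [0,-0.5,0,0,0,0,-1],
  [0.1,-1,0,0,0,0,-1],
  [0.1,-1,0,0,0,0,-1],
])

```text
t: 29.95
tool_pos: [0.4675, 0.0358, 0.0246]
tool_rot: [2.113, 2.315, -0.011]
ft_force: [-0.2, -0.1, -0.3]
opening: -0.0
grasp_force: 0.0
```

Request:
step_arm([
  [0,-0.5,0,0,0,0,-1],
  [0.1,-1,0,0,0,0,-1],
  [0.1,-1,0,0,0,0,-1],
])

```text
t: 30.25
tool_pos: [0.4677, 0.0348, 0.0247]
tool_rot: [2.113, 2.315, -0.011]
ft_force: [-0.5, 0.2, 0.7]
opening: 0.0001
grasp_force: 0.0
```

Request:
step_arm([
  [0,-0.4,0,0,0,0,-1],
  [0.1,-0.8,0,0,0,0,-1],
  [0.1,-0.8,0,0,0,0,-1],
])

```text
t: 30.55
tool_pos: [0.4678, 0.034, 0.0247]
tool_rot: [2.113, 2.315, -0.011]
ft_force: [-0.9, -0.3, -0.5]
opening: 0.0001
grasp_force: 0.0
```

Request:
step_arm([
  [0,-0.4,0,0,0,0,-1],
  [0.1,-0.8,0,0,0,0,-1],
  [0.1,-0.8,0,0,0,0,-1],
])

```text
t: 30.85
tool_pos: [0.4678, 0.0335, 0.0247]
tool_rot: [2.114, 2.315, -0.01]
ft_force: [-0.3, 2.4, 0.9]
opening: 0.0002
grasp_force: 1.1
```

Request:
step_arm([
  [0,-0.4,0,0,0,0,-1],
  [0.1,-0.8,0,0,0,0,-1],
  [0.1,-0.8,0,0,0,0,-1],
])

```text
t: 31.15
tool_pos: [0.4679, 0.0335, 0.0247]
tool_rot: [2.115, 2.315, -0.009]
ft_force: [-0.9, 5.9, 1.3]
opening: -0.0002
grasp_force: 3.1
```

Request:
step_arm([
  [0,-0.4,0,0,0,0,-1],
  [0.1,-0.8,0,0,0,0,-1],
  [0.1,-0.8,0,0,0,0,-1],
])

```text
t: 31.45
tool_pos: [0.4679, 0.0335, 0.0247]
tool_rot: [2.116, 2.315, -0.007]
ft_force: [-0.4, 9.3, 1.1]
opening: -0.0
grasp_force: 4.7
```

A firm stop at about 9 N with no creep means the collar is seated. I'll retreat clear.

Request:
step_arm([
  [0,1.5,0,0,0,0,-1],
  [-0.5,6,0,0,0,0,-1],
  [-1,20,0,0,0,0,-1],
  [-1,30,10,0,0,0,-1],
  [-1,40,50,0,0,0,-1],
  [-1,50,95,0,0,0,-1],
  [-1,60,140,0,0,0,-1],
  [-1,60,160,0,0,0,-1],
  [-1,60,160,0,0,0,-1],
])

```text
t: 32.35
tool_pos: [0.4699, 0.093, 0.1892]
tool_rot: [2.107, 2.312, -0.0]
ft_force: [-0.1, 0.5, -0.6]
opening: -0.0004
grasp_force: 0.0
```

```bash
python3 - <<'E'
from h import *
o=observe(); print(o["t"],o["tool_pos"],o["ft_force"])
for n in("scene","wrist"):
    c=snap(n,n+"_z"); hsv=cv2.cvtColor(c["pixels"],cv2.COLOR_RGB2HSV)
    uv=np.stack(np.meshgrid(np.arange(512),np.arange(384)),-1).reshape(-1,2); P=bydepth(c,uv).reshape(384,512,3)
    m=(cv2.inRange(hsv,(105,120,40),(130,255,255))>0)&(abs(P[...,0]-.472)<.03)&(abs(P[...,1])<.05)&(P[...,2]>.066); q=P[m]
    if len(q)>5: print(n,len(q),cv2.minAreaRect((q[:,:2]*1000).astype(np.float32)),np.median(q[:,2]))
    t=P[(P[...,0]>.47)&(P[...,0]<.51)&(P[...,1]<-.13)&(P[...,1]>-.18)&(abs(P[...,2]-.06)<.009)]
    if len(t): print("  tip y",np.sort(t[:,1])[:4].round(4))
    for y0,y1 in((-.06,-.028),):
        q=P[(P[...,0]>.44)&(P[...,0]<.52)&(P[...,1]>y0)&(P[...,1]<y1)&(P[...,2]>.076)&(P[...,2]<.084)]
        if len(q): print("  block1",cv2.minAreaRect((q[:,:2]*1000).astype(np.float32)))
E
```

```text
32.35 [0.46985351 0.09297737 0.18917534] [-0.05975177  0.46651633 -0.55677824]
scene 76 ((475.0743408203125, -1.2695560455322266), (24.246692657470703, 50.5667724609375), 9.55237102508545) 0.07153847864049867
  tip y [-0.1559 -0.1557 -0.1554 -0.1552]
  block1 ((477.98541259765625, -45.753074645996094), (62.122772216796875, 24.67898178100586), 6.7238359451293945)
```

```bash
python3 -c "
from station import sign_off; print(sign_off())"
```

```text
the job is handed in; nothing more can be done
None
```

The guide shaft is threaded through both bearing blocks and released with its collar seated against the first; measured contact forces peaked at about 9 N, and I handed the job in at about 32 s with the gripper clear.

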